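Knock a jammed pasta-die insert out of its holder

ROBOT

A 7-joint arm with a two-finger parallel gripper is mounted at the origin on the work surface. World frame = base frame: x ahead of the robot, y to its left, z up, the work surface at z = 0. Lengths are in m, angles in rad, forces in N, time in s.
With the tool pointing down it reaches from about 0.4 to 0.85 m from the base axis. Payload 10.4 kg.
Tool frame: the origin (TCP) lies between the finger pads; the fingertips stand manip.finger_overhang ahead of it and the grasp point (between the pads) lies 11 mm behind it (manip.finger_overhang is the distance from the TCP to the fingertips, in m); x points along the fingers, z is the direction in which the jaws open and shut, and the axes are right-handed (so a half turn about x gives the same grasp; the last joint's range is limited). The gripper opens to 85 mm and grips with 20 to 120 N. Pads are 22 mm wide; open, the fingers measure 114 mm over their backs; the gripper's body (76 mm by 85 mm) begins 54 mm behind the grasp point. The pads swing forward as they close: fully open they stand 13 mm farther back than shut.
Start: joints at [-1.22, 0.332, -0.065, 1.46, 0.022, 1.35, -0.088], TCP at [0.228, 0.582, 0.239] pointing down, gripper open.
Joint ranges: [-2.6, 2.6], [-0.5, 2.12], [-1.47, 1.34], [0.16, 2.42], [-1.27, 4.41], [0.06, 2.06], [-2.6, 2.6]. Speed limits (rad/s): [2.22, 2.22, 2.79, 2.79, 3.14, 3.14, 3.14].

INTERFACE

Orientations are given as a unit quaternion [x, y, z, w].
In Python, from workcell import get_obs, camera, workorder, manip gives the robot as it stands. The module is installed in compiled form; this text tells all that it offers.
- The arm moves only by the tool play_rows, never from a script. Its argument "increments" is text: rows parted by semicolons, each of 4 numbers parted by spaces: the shift along the tool's x, y, z in m, then the turn about the tool's x in rad. A call has 1 to 20 rows; each row shifts and turns the pose as measured when the row begins, along the tool's axes as they then stand; what a row does not reach is not made up. A row lasts 1/10 s, in which the tool goes at most 50 mm and 8.59 degrees, less where a joint would pass 70% of its speed; a pose out of reach is approached as far as the arm can. A call is refused whole if a number of a shift passes 0.05 or a number of a turn 0.15, either way. A call with a gripper value outside its range is refused whole. "hand" is the gripper command: -1 is fully open, 1 is shut, values between are in proportion, set as the call begins (left out, the last holds). The fingers move at their own pace and stop on an object; "squeeze" is the grip in N (left out, the last holds). Time passes only in rows, so rows that do not move let the fingers close. It gives the time, the measured TCP pose, the force and the opening at its end, in the units of the state.
- get_obs(): the state, without advancing time (a new reading comes with each control period).
- camera(name): name is "scene" or "top" or "wrist"; returns a dict with "img" (420x560x3 uint8, blue, green, red), "fov_y" (degrees; the focal length in pixels is half the picture's height over the tangent of half this angle, whatever the lens; pixels are square), "cx", "cy" (the principal point, pixels), "R" (3x3) and "t" (3): a world point X has camera coordinates R X + t; the wrist camera has in their place "tool_from_camera" (4x4, takes a point from camera to tool coordinates, whose origin is the TCP and whose axes are the tool frame's). Camera axes: x right, y down, z forward; pixel columns grow to the right and rows downward; lengths in m; the calibration is good to about 2 mm. A picture is of the moment at which its call begins: read the wrist's pose just before it. There is no depth.
- workorder.hand_in(): hands the job in, once; it reports no verdict.
The state is a dict: "clock": time; "joint_pos": joint angles; "joint_velocities": joint speeds; "tau": joint torques, N m; "position": TCP position; "ee_rot": TCP orientation; "ft_force": force on the tool from outside, world axes, zero at the start; "torque": the same for the moment, N m; "grip_width": opening from 0.0 (shut) to 1.0 (fully open).
Only numpy, scipy, OpenCV 4.12 (cv2) and the standard library are available. Lean on these libraries where they do the work, as an engineer would, in place of code of your own. Each camera call takes 0.05 s, during which the arm holds its last target.

TASK

The bronze pasta-die insert is jammed in the aluminium holder on the grey stand. Take the C-shaped knockout tool by its blue handle, find the knockout hole under the holder by feel with the tool's pin, and gently push the insert up until it pops up and stays up in the mouth of the pocket on its spring lugs. Then stand the tool upright on the cork mat again; do not pry at the insert with the fingers, do not force the pin against the plate, and leave the other kitchen things alone.

Things in the scene. Friction and masses are not known exactly. Their poses are not given: they have to be found in the camera images.
- stand: Fixed stand with the die holder. Origin on the counter straight under the centre of the round pocket; z up, +x points to its column. The holder is a cantilevered aluminium deck, 80 mm square about the pocket axis (running on over the column at +x), underside 81 mm and top 115 mm above the counter. Below it the space is open towards -x, +y and -y.
- column (a point): Middle of the stand's column: 30 x 70 mm, from x = +70 to +100 mm in the stand's frame. Its base plate is 8 mm thick, x = +42 to +128 mm, 110 mm wide.
- hole_level (a point): On the pocket axis at the underside of the round sole plate (steel, 6 mm thick, 77 mm wide, the pocket's floor), 75 mm above the counter. The plate's round 14 mm knockout hole is NOT here: its centre lies 4.5 mm from this point, in an unknown direction (the plate sits turned any way, and stays so), hidden from above. A pin that misses it meets the plate. Keep tool-to-stand force under 20 N.
- pocket_floor (a point): On the pocket axis at the top of the sole plate, 81 mm above the counter, where the insert sits at the start.
- pocket_mouth (a point): Centre of the pocket's open top, 115 mm above the counter; pocket 41.5 mm wide, 34 mm deep. Four sprung lugs in its wall grip the insert and resist with about 6 to 12 N in all (friction unknown). Once raised past 10 mm they snap in under it one by one, as it rises a little tilted; after 15 mm all four are in and, the pin gone, carry it level 10 mm above the pocket floor.
- insert: Bronze disc, 40 mm in diameter, 36 mm high, about 0.32 kg, a ring of six dark dots and one in the middle on top. Origin at the centre of its underside, z up. At the start it sits on the sole plate, 81 mm above the counter, its top 2 mm proud of the deck.
- tool: C-shaped knockout tool, about 0.3 kg, standing on its foot. Origin on the underside of the foot, straight under the pin; z up; the C is open towards +x. Spine 14 x 22 mm at x = -75 to -61 mm, between the foot and the blue handle bar. Held by the bar straight above the pin, a lift of the tool pushes the pin straight up.
- grip (a point): Middle of the blue bar straight above the pin, 163 mm above the tool's underside: the place to hold it; axes as tool. The bar runs along x from -75 to +25 mm, 14 mm wide in y, z = 154 to 172 mm.
- pin_tip (a point): Tip of the upright brass pin, 52 mm above the tool's underside. Pin 10 mm in diameter, flat tip 9 mm wide with a small bevel. The pin is sprung: it gives 1 mm per 5 N pressed on its tip, 4 mm at most. It stands in a 20 mm wide collar up to 16 mm above the underside.
- foot (a point): Centre of the underside of the foot plate, 27 mm behind the pin; plate 100 x 50 x 8 mm (x from -77 to +23 mm of the tool's origin).
- mat: Cork mat 220 x 170 x 4 mm lying on the counter (fixed). Origin at the centre of its underside. The tool stands on it at the start.
- basket: Round rattan proofing basket, 210 mm wide, 80 mm high; bystander.
- scraper: Stainless bench scraper lying flat, 110 x 150 mm, wooden grip; bystander.
- ramekin: White ceramic ramekin, 86 mm wide, 45 mm high, with a spare insert in it; bystander.
- spare: Spare bronze insert with a ring of four dark dots, 40 mm wide, lying in the ramekin; bystander.
- jar: Glass starter jar with aluminium lid, 84 mm wide, 118 mm high; bystander.
- timer: Red kitchen timer, 66 mm wide, 53 mm high; bystander.
- spoon: Spoon lying on the counter; bystander.
Mind the look-alikes: they are no part of the job. Of the things like the tool, leave any that is green or red; of the rest the smaller one is meant.

How it is judged:
On the way, in this order (a step that is already met when the one before it is completed fails the run):
1. the pin is in the knockout hole (z of pin_tip in the frame of hole_level above 0.0035 m and horizontal distance between pin_tip and hole_level below 0.012 m), for 0.05 s.
2. the insert has been raised at least 11 mm by the tool's pin (z of insert in the frame of stand above 0.092 m and contact force between tool and insert above 0.3 N), for 0.05 s.
At the end, for the whole second after the job is handed in: The insert rests level (within 0.12 rad) in the mouth of the pocket, 7.5 to 13.5 mm above the pocket floor and within 5 mm of its axis; the tool stands upright (within 0.08 rad) on the mat, the centre of its foot within 95 mm of the mat's centre; both at rest (z of insert in the frame of stand between 0.0885 and 0.0945 m and horizontal distance between insert and stand below 0.005 m and angle between insert's own z axis and vertical below 0.12 rad and linear speed of each of insert, tool below 0.02 m/s and horizontal distance between foot and mat below 0.095 m and z of tool in the frame of mat below 0.008 m and angle between tool's own z axis and vertical below 0.08 rad); the robot touches nothing.
It fails at once if more than 20 N between the tool and the stand or its sole plate (contact force between tool and stand above 20 N).
It fails at once if the fingers touch the insert (contact force between the fingers and insert above 0.5 N).
It fails at once if a bystander is moved more than 25 mm (distance of any of basket, scraper, ramekin, spare, jar, timer, spoon from where it was at the start of the episode above 0.025 m).
It also fails if it takes over 51 s, if anything falls off the work surface, if the arm or the gripper's body presses on something with over 40 N, if the wrist force passes 120 N, or if a joint passes its speed limit or range.

## Working session

There is one attempt and no reset: what is moved stays moved. The work goes in short steps, Python scripts to look and compute and a tool call to move; the robot and the scene stay as the last step left them, time stands still between calls to the robot, and variables do not carry over. Pictures are saved under pics/ and viewed, and the job is handed in when it is done.

Besides the shell and the picture viewer there is one more tool, called after "Emit:" as name(argument=value, ...) on one line, values as JSON. play_rows: Moves the arm, as the interface text tells. Its arguments: {"type":"object","properties":{"increments":{"type":"string"},"hand":{"type":"number"},"squeeze":{"type":"number"}},"required":["increments"]}

```bash
mkdir -p pics; python3 - <<'E'
from workcell import get_obs,camera,manip
import cv2
o=get_obs();print(o);print(manip.finger_overhang)
for n in("scene","top","wrist"):
    c=camera(n);cv2.imwrite(f"pics/{n}0.png",c["img"]);print(n,{k:v for k,v in c.items() if k!="img"})
E
```

```text
{'clock': 0.0, 'joint_pos': array([-1.21959948,  0.33289265, -0.0646869 ,  1.46096214,  0.02159189,
        1.34990852, -0.08852052]), 'joint_velocities': array([-0.00181986,  0.00140354,  0.0002797 , -0.0014485 , -0.00092201,
       -0.00093338, -0.00149335]), 'tau': array([ 7.32838515e-06, -6.25448227e+01,  4.93569416e-02, -3.91606522e+01,
        1.63526827e-02,  9.90041415e-03,  6.30473295e-06]), 'position': array([0.22809298, 0.58148728, 0.23849298]), 'ee_rot': array([-0.39869535,  0.58461873,  0.39806973,  0.58378373]), 'ft_force': array([ 0.54361301, -0.12258586,  0.3953717 ]), 'torque': array([-0.00027249,  0.00523093,  0.01747805]), 'grip_width': 0.9993897042986818}
0.008
scene {'fov_y': 43.456549147143335, 'cx': 279.3686739505424, 'cy': 211.52463357105682, 'R': array([[ 0.36378864,  0.93138961, -0.01308546],
       [ 0.78107477, -0.31267156, -0.54051706],
       [-0.50752342,  0.18641324, -0.84123129]]), 't': array([-0.12170979, -0.32976261,  1.87794884])}
top {'fov_y': 46.47002943945521, 'cx': 271.5837130019758, 'cy': 202.98747152978586, 'R': array([[-6.06598076e-02, -9.98158078e-01,  9.16139388e-04],
       [-9.77749690e-01,  5.92348519e-02, -2.01238106e-01],
       [ 2.00813174e-01, -1.31028198e-02, -9.79541926e-01]]), 't': array([-0.02709302,  0.53261432,  1.4983044 ])}
wrist {'fov_y': 65.27123309175892, 'cx': 285.48021533930745, 'cy': 211.31922426690974, 'tool_from_camera': array([[ 8.12224221e-04, -2.79015541e-01,  9.60286243e-01,
        -1.33805103e-01],
       [ 5.05100570e-04, -9.60286323e-01, -2.79015991e-01,
         7.05348774e-02],
       [ 9.99999543e-01,  7.11664675e-04, -6.39036901e-04,
        -1.70681101e-03],
       [ 0.00000000e+00,  0.00000000e+00,  0.00000000e+00,
         1.00000000e+00]])}
```

View pics/scene0.png

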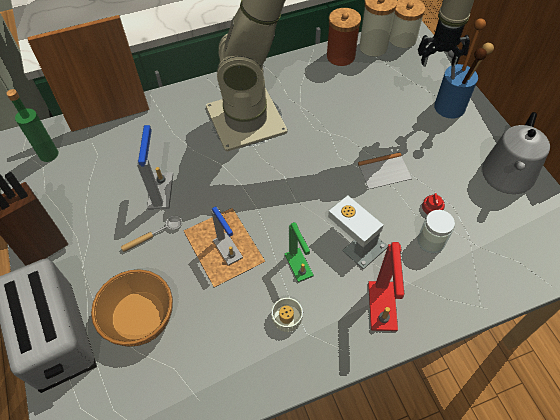

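View pics/top0.png

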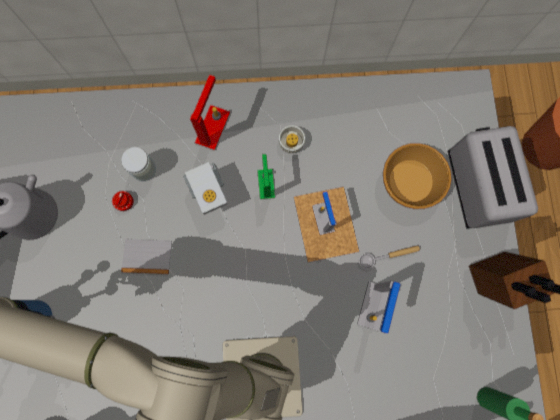

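View pics/wrist0.png

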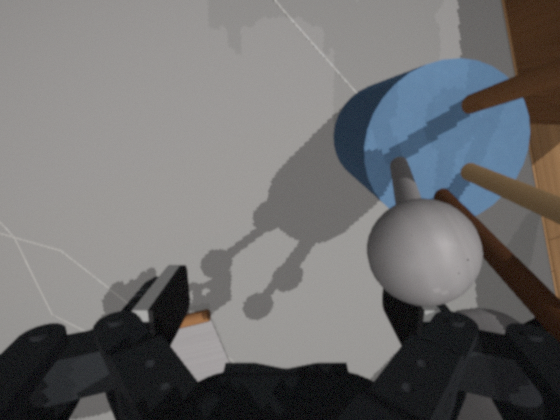

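```bash
python3 - <<'E'
import cv2,numpy as np
t=cv2.imread("pics/top0.png");s=cv2.imread("pics/scene0.png")
a=cv2.resize(t[180:270,285:365],None,fx=5,fy=5,interpolation=2)
b=cv2.resize(s[200:290,180:270],None,fx=5,fy=5,interpolation=2)
c=np.zeros((450,850,3),np.uint8);c[:450,:400]=a;c[:450,400:850]=b
cv2.imwrite("pics/crop1.png",cv2.resize(c,(800,424)))
a=cv2.resize(t[150:225,175:240],None,fx=6,fy=6,interpolation=2)
b=cv2.resize(s[190:275,320:395],None,fx=5,fy=5,interpolation=2)
c=np.zeros((450,775,3),np.uint8);c[:450,:390]=a;c[:425,400:775]=b
cv2.imwrite("pics/crop2.png",c)
E
```

```text
(no output)
```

View pics/crop1.png

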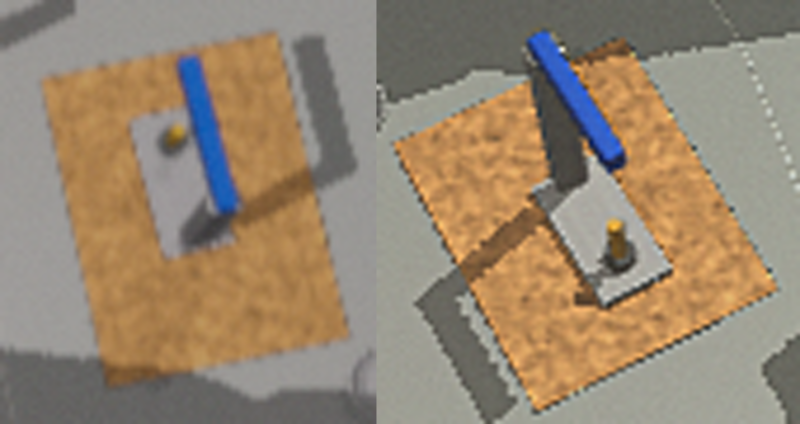

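View pics/crop2.png

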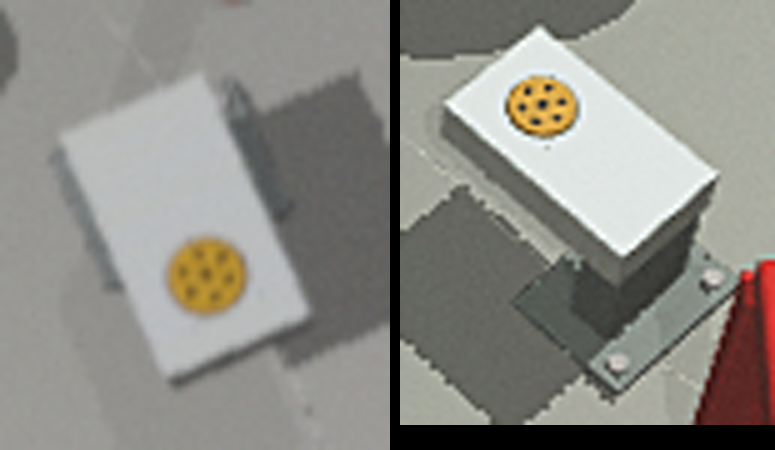

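```bash
cat > h.py <<'E'
import numpy as np,cv2
from scipy.spatial.transform import Rotation as Ro
def K(c):
    h=c["img"].shape[0];return h/2/np.tan(np.radians(c["fov_y"]/2))
def ray(c,uv,o=None):
    f=K(c);d=np.array([(uv[0]-c["cx"])/f,(uv[1]-c["cy"])/f,1.])
    if "R" in c: return -c["R"].T@c["t"], c["R"].T@d
    T=c["tool_from_camera"];R=Ro.from_quat(o["ee_rot"]).as_matrix()
    return R@T[:3,3]+o["position"], R@T[:3,:3]@d
def onz(c,uv,z,o=None):
    p,d=ray(c,uv,o);return p+d*(z-p[2])/d[2]
def two(c1,a,c2,b):
    p,d=ray(c1,a);q,e=ray(c2,b)
    A=np.stack([d,-e],1);s=np.linalg.lstsq(A,q-p,rcond=None)[0]
    x=p+d*s[0];y=q+e*s[1];return (x+y)/2,np.linalg.norm(x-y)
def proj(c,X):
    x=c["R"]@X+c["t"];f=K(c);return np.array([f*x[0]/x[2]+c["cx"],f*x[1]/x[2]+c["cy"]])
def comp(mask,near):
    n,l,s,ce=cv2.connectedComponentsWithStats(mask.astype(np.uint8))
    i=1+np.argmin([np.hypot(*(ce[k]-near))+(1e4 if s[k,4]<12 else 0) for k in range(1,n)])
    return (l==i),s[i],ce[i]
E
python3 - <<'E'
from h import *
from workcell import camera
cs={n:camera(n) for n in("scene","top")}
H={n:cv2.cvtColor(c["img"],cv2.COLOR_BGR2HSV) for n,c in cs.items()}
near={"scene":dict(bar=(222,221),ins=(348,211),deck=(355,217),mat=(225,250),pin=(232,252)),"top":dict(bar=(328,208),ins=(209,196),deck=(206,188),mat=(328,225),pin=(322,208))}
for n in cs:
    h=H[n];c=cs[n];hh,ss,vv=[h[...,i].astype(int) for i in range(3)]
    bm,st,ce=comp((hh>105)&(hh<130)&(ss>150),near[n]["bar"])
    r=cv2.minAreaRect(np.argwhere(bm)[:,::-1].astype(np.float32))
    print(n,"bar",st,ce);print(np.array([onz(c,p,.176) for p in cv2.boxPoints(r)]).round(4),onz(c,ce,.174))
    im,st,ce=comp((hh>8)&(hh<32)&(ss>120)&(vv>110),near[n]["ins"])
    hull=cv2.convexHull(np.argwhere(im)[:,::-1].astype(np.float32))
    e=cv2.fitEllipse(hull);print("ins",st,e,onz(c,e[0],.117))
    P=np.array([onz(c,p[0],.117) for p in hull]);print(" ring",cv2.minEnclosingCircle(P[:,:2].astype(np.float32)))
    dm,st,ce=comp((ss<25)&(vv>(190 if n=="scene" else 165)),near[n]["deck"]);print("deck",st,ce)
    r=cv2.minAreaRect(np.array([onz(c,p[::-1],.115)[:2] for p in np.argwhere(dm)],np.float32));print(r,cv2.boxPoints(r))
    mm,st,ce=comp((hh>5)&(hh<20)&(ss>70),near[n]["mat"]);print("mat",st,ce)
    r=cv2.minAreaRect(np.array([onz(c,p[::-1],.004)[:2] for p in np.argwhere(mm)],np.float32));print(r)
    y=(hh>18)&(hh<30)&(ss>150);pm,st,ce=comp(y,near[n]["pin"]);print("pin",st,ce,np.argwhere(pm)[:,::-1].tolist()[:20])
E
```

```text
scene bar [212 207  20  29 151] [222.10596026 220.57615894]
[[ 0.4368 -0.2405  0.176 ]
 [ 0.4326 -0.2267  0.176 ]
 [ 0.5361 -0.2095  0.176 ]
 [ 0.5398 -0.2229  0.176 ]] [ 0.48446039 -0.22456122  0.174     ]
ins [342 206  13  11 111] ((347.9656066894531, 210.8526611328125), (10.874736785888672, 13.334853172302246), 97.92366027832031) [0.55248111 0.12942788 0.117     ]
 ring ((0.5526105761528015, 0.12948346138000488), 0.019593816250562668)
deck [ 329  196   55   45 1003] [357.06380857 218.62512463]
((0.5786328911781311, 0.14080870151519775), (0.13981661200523376, 0.08080914616584778), 21.21906852722168) [[0.4988403  0.15317173]
 [0.528088   0.07784117]
 [0.65842545 0.12844567]
 [0.6291778  0.20377624]]
mat [ 184  208   81   79 2792] [222.64577364 248.57664756]
((0.4623584747314453, -0.23303446173667908), (0.22020773589611053, 0.17051948606967926), 7.986535549163818)
pin [279 306  14  13 122] [286.01639344 311.99180328] [[284, 306], [285, 306], [286, 306], [287, 306], [288, 306], [282, 307], [283, 307], [284, 307], [285, 307], [286, 307], [287, 307], [288, 307], [289, 307], [290, 307], 
[... 526 characters left out ...]
1   50 1000] [204.471 185.597]
((0.5807682871818542, 0.14240822196006775), (0.13971148431301117, 0.07989504188299179), 21.112091064453125) [[0.5012126  0.15451278]
 [0.5299903  0.07998048]
 [0.660324   0.13030367]
 [0.63154626 0.20483597]]
mat [ 294  187   65   75 2867] [325.93093826 225.9379142 ]
((0.4617633819580078, -0.2313551902770996), (0.22003774344921112, 0.17008115351200104), 7.933320045471191)
pin [287 134  11  13 110] [291.8        139.80909091] [[291, 134], [292, 134], [293, 134], [289, 135], [290, 135], [291, 135], [292, 135], [293, 135], [294, 135], [295, 135], [288, 136], [289, 136], [290, 136], [291, 136], [292, 136], [293, 136], [294, 136], [295, 136], [296, 136], [287, 137]]
```

```bash
cat >> h.py <<'E'
def plan(P,yawz,o):
    """tool-frame delta to world point P and the turn putting tool z at yaw (mod pi)"""
    R=Ro.from_quat(o["ee_rot"]).as_matrix();d=R.T@(np.asarray(P)-o["position"])
    y=np.arctan2(R[1,2],R[0,2]);e=(np.radians(yawz)-y+np.pi/2)%np.pi-np.pi/2
    print("pos",o["position"].round(4),"Rx",R[:,0].round(4),"zyaw",np.degrees(y).round(2),"q7",o["joint_pos"][6].round(3),"F",o["ft_force"].round(2),"w",round(o["grip_width"],3),"t",o["clock"])
    print("world R cols",R.round(3).tolist());print("delta tool",d.round(4),"turn",-e.round(4))
E
python3 - <<'E'
from h import *
from workcell import get_obs
plan([.506,-.219,.30],100,get_obs())
E
```

```text
pos [0.2282 0.5817 0.2389] Rx [-2.e-04 -6.e-04 -1.e+00] zyaw 68.58 q7 -0.088 F [ 0.75  0.12 -0.21] w 1.004 t 0.25
world R cols [[-0.0, -0.931, 0.365], [-0.001, 0.365, 0.931], [-1.0, -0.0, -0.001]]
delta tool [-0.0606 -0.551  -0.644 ] turn -0.5483
```

Emit:
play_rows(increments="-0.03 -0.02 -0.03 0;-0.02 -0.03 -0.035 0;0 -0.032 -0.037 0;0 -0.032 -0.037 0;0 -0.032 -0.037 0;0 -0.032 -0.037 0;0 -0.032 -0.037 0;0 -0.032 -0.037 0;0 -0.032 -0.037 0;0 -0.032 -0.037 0;0 -0.032 -0.037 0;0 -0.032 -0.037 0", hand=-1)

```text
clock: 1.45
position: [0.4148, 0.0327, 0.2888]
ee_rot: [-0.401, 0.582, 0.402, 0.582]
ft_force: [1.2, 0.7, 0.1]
grip_width: 0.999
```

```bash
python3 - <<'E'
from h import *
from workcell import get_obs
plan([.506,-.219,.30],100,get_obs())
E
```

```text
pos [0.4148 0.0327 0.2888] Rx [-8.e-04  2.e-03 -1.e+00] zyaw 69.19 q7 0.927 F [1.16 0.66 0.05] w 0.999 t 1.45
world R cols [[-0.001, -0.935, 0.355], [0.002, 0.355, 0.935], [-1.0, 0.001, 0.002]]
delta tool [-0.0118 -0.1746 -0.2029] turn -0.5377
```

Emit:
play_rows(increments="0 -0.032 -0.037 0;0 -0.032 -0.037 0;0 -0.032 -0.037 0;0 -0.032 -0.037 0;0 -0.03 -0.035 0;0 -0.016 -0.02 0;0 0 0 -0.14;0 0 0 -0.14;0 0 0 -0.14;0 0 0 -0.12;0 0 0 0")

```text
clock: 2.55
position: [0.5045, -0.2351, 0.2891]
ee_rot: [0.546, -0.451, -0.543, -0.451]
ft_force: [-0.0, -0.1, -0.0]
grip_width: 0.997
```

```bash
python3 - <<'E'
from h import *
from workcell import get_obs,camera
plan([.506,-.219,.24],100,get_obs())
c=camera("wrist");cv2.imwrite("pics/w1.png",c["img"])
E
```

```text
pos [ 0.5045 -0.2351  0.2891] Rx [ 0.0032 -0.0019 -1.    ] zyaw 100.74 q7 2.236 F [-0.04 -0.05 -0.04] w 0.997 t 2.55
world R cols [[0.003, -0.982, -0.186], [-0.002, -0.186, 0.982], [-1.0, -0.003, -0.002]]
delta tool [ 0.0491 -0.0044  0.0157] turn 0.0128
```

View pics/w1.png

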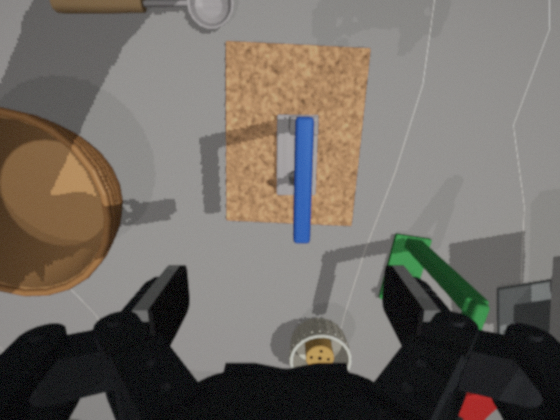

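```bash
python3 - <<'E'
from h import *
from workcell import get_obs,camera
o=get_obs();c=camera("wrist");h=cv2.cvtColor(c["img"],cv2.COLOR_BGR2HSV).astype(int)
m,st,ce=comp((h[...,0]>105)&(h[...,0]<130)&(h[...,1]>150),(302,180));print(st,ce)
P=np.array([onz(c,p[::-1],.176,o)[:2] for p in np.argwhere(m)],np.float32)
r=cv2.minAreaRect(P);print(r,cv2.boxPoints(r))
# centreline from middle rows
cl=[]
for v in range(st[1]+8,st[1]+st[3]-5):
    u=np.flatnonzero(m[v]);cl.append(onz(c,(u.mean(),v),.176,o)[:2])
vx,vy,x0,y0=cv2.fitLine(np.array(cl,np.float32),2,0,.01,.01).ravel();vx,vy=(vx,vy) if vx>0 else (-vx,-vy)
print("yaw",np.degrees(np.arctan2(vy,vx)));s=(P-[x0,y0])@[vx,vy];print(s.min(),s.max(),s.max()-s.min())
g=np.array([x0,y0])+np.array([vx,vy])*(s.max()-.025);print("grip",g)
plan([g[0],g[1],.174],np.degrees(np.arctan2(vy,vx))+90,o)
E
```

```text
[ 294  118   19  124 1949] [302.53052848 178.21600821]
((0.48060980439186096, -0.22866816818714142), (0.09535133093595505, 0.012662424705922604), 10.078170776367188) [[ 0.43256187 -0.23077749]
 [ 0.43477768 -0.24324454]
 [ 0.52865773 -0.22655885]
 [ 0.52644193 -0.2140918 ]]
yaw 10.150108
-0.046975926 0.048364636 0.095340565
grip [ 0.5028849  -0.22444491]
pos [ 0.5045 -0.2351  0.2892] Rx [ 0.0032 -0.0018 -1.    ] zyaw 100.5 q7 2.232 F [ 0.25 -0.29  0.23] w 1.004 t 2.6
world R cols [[0.003, -0.983, -0.182], [-0.002, -0.182, 0.983], [-1.0, -0.003, -0.002]]
delta tool [ 1.151e-01 -1.000e-04  1.110e-02] turn 0.0061
```

Emit:
play_rows(increments="0.035 0 0.008 0.01;0.035 0 0.003 0;0 0 0 0")

```text
clock: 2.95
position: [0.5035, -0.2241, 0.2185]
ee_rot: [0.541, -0.457, -0.536, -0.459]
ft_force: [-0.1, 0.9, 1.7]
grip_width: 0.999
```

```bash
cat > bar.py <<'E'
from h import *
from workcell import get_obs,camera
o=get_obs();c=camera("wrist");h=cv2.cvtColor(c["img"],cv2.COLOR_BGR2HSV).astype(int)
cv2.imwrite("pics/w2.png",c["img"])
m,st,ce=comp((h[...,0]>105)&(h[...,0]<130)&(h[...,1]>150),(302,180));print(st,ce)
P=np.array([onz(c,p[::-1],.176,o)[:2] for p in np.argwhere(m)],np.float32)
cl=[];w=[]
for v in range(st[1]+8,st[1]+st[3]-5):
    u=np.flatnonzero(m[v]);cl.append(onz(c,(u.mean(),v),.176,o)[:2])
vx,vy,x0,y0=cv2.fitLine(np.array(cl,np.float32),2,0,.01,.01).ravel();vx,vy=(vx,vy) if vx>0 else (-vx,-vy)
s=(P-[x0,y0])@[vx,vy];n=(P-[x0,y0])@[-vy,vx];print("yaw",np.degrees(np.arctan2(vy,vx)),"L",s.max()-s.min(),"W",np.ptp(n))
g=np.array([x0,y0])+np.array([vx,vy])*((s.max()+s.min())/2+.025);print("grip",g)
plan([g[0],g[1],.156],np.degrees(np.arctan2(vy,vx))+90,o)
E
python3 bar.py
```

```text
[ 275  115   25  169 3714] [288.33171782 196.29806139]
yaw 10.071805 L 0.09646794 W 0.012433648
grip [ 0.5048098  -0.22370079]
pos [ 0.5035 -0.2241  0.2185] Rx [ 0.0062 -0.0021 -1.    ] zyaw 99.24 q7 2.215 F [-0.14  0.95  1.71] w 0.999 t 2.95
world R cols [[0.006, -0.987, -0.161], [-0.002, -0.161, 0.987], [-1.0, -0.006, -0.003]]
delta tool [ 0.0625 -0.001   0.0004] turn -0.0145
```

View pics/w2.png

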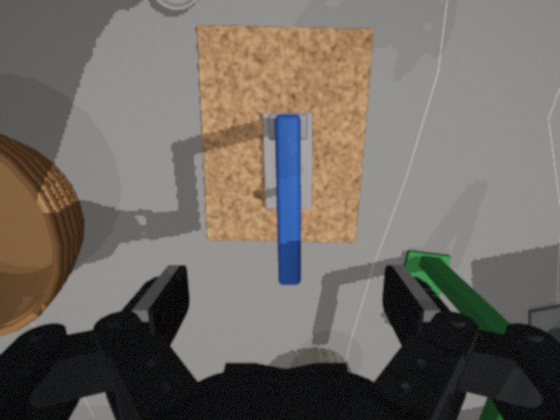

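Emit:
play_rows(increments="0.03 -0.001 0 -0.015;0.02 0 0 0;0.012 0 0 0;0 0 0 0")

```text
clock: 3.4
position: [0.5099, -0.2267, 0.1645]
ee_rot: [0.547, -0.453, -0.535, -0.458]
ft_force: [-0.4, 0.4, -0.2]
grip_width: 0.997
```

```bash
python3 - <<'E'
from h import *
from workcell import get_obs
plan([.5048,-.2237,.156],100.1,get_obs())
E
```

```text
pos [ 0.5099 -0.2267  0.1645] Rx [ 0.0172 -0.0051 -0.9998] zyaw 99.81 q7 2.269 F [-0.37  0.43 -0.21] w 0.997 t 3.4
world R cols [[0.017, -0.985, -0.17], [-0.005, -0.171, 0.985], [-1.0, -0.016, -0.008]]
delta tool [0.0084 0.0047 0.0039] turn -0.005
```

Emit:
play_rows(increments="0.006 0.004 0.003 0;0.003 0.001 0.001 0;0 0 0 0")

```text
clock: 3.7
position: [0.5056, -0.2243, 0.1581]
ee_rot: [0.548, -0.453, -0.534, -0.459]
ft_force: [-0.2, -0.1, -0.3]
grip_width: 0.995
```

```bash
python3 - <<'E'
from h import *
from workcell import get_obs
plan([.5048,-.2237,.156],100.1,get_obs())
E
```

```text
pos [ 0.5056 -0.2243  0.1581] Rx [ 0.0212 -0.0059 -0.9998] zyaw 99.73 q7 2.264 F [-0.17 -0.14 -0.35] w 0.995 t 3.7
world R cols [[0.021, -0.985, -0.169], [-0.006, -0.169, 0.986], [-1.0, -0.02, -0.009]]
delta tool [0.0021 0.0007 0.0008] turn -0.0065
```

Emit:
play_rows(increments="0.002 0 0.001 0;0 0 0 0;0 0 0 0;0 0 0 0;0 0 0 0;0 0 0 0", hand=1, squeeze=60)

```text
clock: 4.3
position: [0.5064, -0.2232, 0.1575]
ee_rot: [0.548, -0.452, -0.533, -0.46]
ft_force: [1.2, -0.0, -0.8]
grip_width: 0.153
```

```bash
python3 - <<'E'
from h import *
from workcell import get_obs,camera
plan([.5048,-.2237,.156],100.1,get_obs())
cv2.imwrite("pics/w3.png",camera("wrist")["img"])
E
```

```text
pos [ 0.5064 -0.2232  0.1575] Rx [ 0.0237 -0.0057 -0.9997] zyaw 99.75 q7 2.263 F [ 1.18 -0.   -0.83] w 0.153 t 4.3
world R cols [[0.024, -0.985, -0.169], [-0.006, -0.169, 0.986], [-1.0, -0.022, -0.01]]
delta tool [ 0.0014  0.0017 -0.0003] turn -0.0062
```

View pics/w3.png

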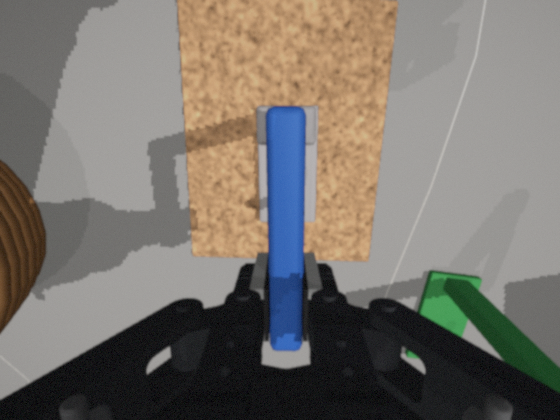

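```bash
cat >> h.py <<'E'
def tmat(R,p):
    T=np.eye(4);T[:3,:3]=R;T[:3,3]=p;return T
def tcp(o): return tmat(Ro.from_quat(o["ee_rot"]).as_matrix(),o["position"])
S=np.array([.552,.1304]);SY=21.15;A=np.array([np.cos(np.radians(SY)),np.sin(np.radians(SY))]);LT=np.array([-A[1],A[0]])
def tool(o):
    X=np.load("X.npy");T=tcp(o)@X;pin=(T@[0,0,.052,1])[:3]
    z=T[:3,2];x=T[:3,0]
    d=pin[:2]-S
    print("t",round(o["clock"],2),"tool org",T[:3,3].round(4),"yaw",np.degrees(np.arctan2(x[1],x[0])).round(2),"tilt pitch/roll",x[2].round(4),T[2,1].round(4),"PIN",pin.round(4),"stand frame",(d@A).round(4),(d@LT).round(4),"F",o["ft_force"].round(2),"M",o["torque"].round(2),"q",o["joint_pos"].round(2)[[4,5,6]],"w",round(o["grip_width"],3))
    return T
def goto(o,sx,sy,z,yaw):
    """tool-frame delta that puts the knockout tool's pin axis at stand (sx,sy), underside z, yaw"""
    T=tool(o);g=S+A*sx+LT*sy;R=Ro.from_quat(o["ee_rot"]).as_matrix()
    d=np.array([g[0],g[1],z])-np.array([T[0,3],T[1,3],T[2,3]])
    x=T[:3,0];print(" delta tool",(R.T@d).round(4),"turn",np.round(-np.radians(yaw-np.degrees(np.arctan2(x[1],x[0]))),4),"world",d.round(4))
E
python3 - <<'E'
from h import *
from workcell import get_obs,camera
o=get_obs()
W=tmat(Ro.from_euler("z",10.1,degrees=True).as_matrix(),[.5052,-.2235,.004])
X=np.linalg.inv(tcp(o))@W;np.save("X.npy",X);print(X.round(4))
goto(o,-.09,0,.015,21.15)
for n,near in(("scene",(298,255)),("top",(266,180))):
    c=camera(n);h=cv2.cvtColor(c["img"],cv2.COLOR_BGR2HSV).astype(int)
    m,st,ce=comp((h[...,0]>50)&(h[...,0]<75)&(h[...,1]>120),near);print(st,ce)
    r=cv2.minAreaRect(np.argwhere(m)[:,::-1].astype(np.float32));
    for z in(0,.15): print(z,[onz(c,p,z)[:2].round(3).tolist() for p in cv2.boxPoints(r)])
E
```

```text
[[ 0.0222 -0.0098 -0.9997  0.1534]
 [-0.9997  0.006  -0.0223  0.0046]
 [ 0.0063  0.9999 -0.0097  0.0014]
 [ 0.      0.      0.      1.    ]]
t 4.35 tool org [ 0.5052 -0.2235  0.004 ] yaw 10.1 tilt pitch/roll -0.0 0.0 PIN [ 0.5052 -0.2235  0.056 ] stand frame -0.1713 -0.3132 F [ 0.99  0.62 -0.79] M [ 0.12 -0.21 -0.05] q [-0.22  1.12  2.26] w 0.15
 delta tool [-0.0137 -0.0181  0.323 ] turn -0.1929 world [-0.0371  0.3214  0.011 ]
[285 248  28  34 415] [298.38072289 264.60481928]
0 [[0.555, -0.071], [0.548, -0.021], [0.653, -0.019], [0.659, -0.067]]
0.15 [[0.63, -0.099], [0.624, -0.055], [0.717, -0.053], [0.722, -0.096]]
[258 155  17  44 477] [265.62054507 180.8721174 ]
0 [[0.706, -0.017], [0.708, -0.066], [0.561, -0.071], [0.559, -0.023]]
0.15 [[0.66, -0.019], [0.662, -0.063], [0.528, -0.068], [0.526, -0.024]]
```

Emit:
play_rows(increments="-0.015 0 0 0;-0.015 0.01 0.002 0;0 0.025 0.005 0;0 0.01 0.03 0;0 0 0.04 0;0 0 0.04 0;0 0 0.04 0;0 0 0.035 0;0 0 0.02 0;0 0 0 0")

```text
clock: 5.45
position: [0.4211, -0.0194, 0.1911]
ee_rot: [0.548, -0.455, -0.53, -0.461]
ft_force: [-0.1, -0.9, -2.4]
grip_width: 0.152
```

```bash
python3 - <<'E'
from h import *
from workcell import get_obs
goto(get_obs(),-.09,0,.015,21.15)
E
```

```text
t 5.45 tool org [ 0.4202 -0.0201  0.0377] yaw 9.63 tilt pitch/roll 0.0013 -0.0033 PIN [ 0.4201 -0.02    0.0897] stand frame -0.1773 -0.0927 F [-0.08 -0.93 -2.36] M [-0.02 -0.1  -0.02] q [0.1  1.19 1.58] w 0.152
 delta tool [ 0.0228 -0.0657  0.1091] turn -0.2011 world [ 0.0479  0.1181 -0.0227]
```

Emit:
play_rows(increments="0 0 0.03 -0.1;0 -0.01 0.035 -0.1;0.008 -0.025 0.03 0;0.006 -0.02 0.015 0;0 0 0 0")

```text
clock: 5.95
position: [0.4456, 0.1046, 0.1801]
ee_rot: [0.592, -0.398, -0.572, -0.405]
ft_force: [0.1, -1.0, -3.3]
grip_width: 0.149
```

```bash
python3 - <<'E'
from h import *
from workcell import get_obs
goto(get_obs(),-.09,0,.015,21.15)
E
```

```text
t 5.95 tool org [0.4454 0.103  0.0266] yaw 21.19 tilt pitch/roll 0.0026 -0.0087 PIN [0.4451 0.1034 0.0786] stand frame -0.1094 0.0134 F [ 0.09 -1.   -3.34] M [ 0.01 -0.19  0.03] q [0.04 1.15 1.57] w 0.149
 delta tool [ 0.0124 -0.0191 -0.0126] turn 0.0008 world [ 0.0227 -0.0051 -0.0116]
```

Emit:
play_rows(increments="0.008 -0.01 -0.01 0;0.005 -0.007 -0.003 0;0 -0.002 0 0;0 0 0 0")

```text
clock: 6.35
position: [0.4697, 0.0954, 0.169]
ee_rot: [0.592, -0.399, -0.571, -0.405]
ft_force: [-0.0, 0.2, -2.9]
grip_width: 0.155
```

```bash
python3 - <<'E'
from h import *
from workcell import get_obs,camera
o=get_obs();goto(o,-.09,0,.015,21.15)
T=tcp(o)@np.load("X.npy");t=camera("top");s=camera("scene")
for n,c in(("t",t),("s",s)):
    for q in([0,0,.052],[.023,.025,.008],[.023,-.025,.008],[.025,0,.172],[-.075,0,.172]):
        p=proj(c,(T@[*q,1])[:3]);print(n,q,p.round(1))
a=cv2.resize(t["img"][150:280,160:260],None,fx=4,fy=4,interpolation=2);b=cv2.resize(s["img"][170:270,260:360],None,fx=4,fy=4,interpolation=2)
o=np.zeros((520,800,3),np.uint8);o[:,:400]=a;o[:400,400:]=b;cv2.imwrite("pics/c3.png",o)
E
```

```text
t 6.35 tool org [0.4695 0.0935 0.0155] yaw 20.97 tilt pitch/roll 0.0018 -0.0108 PIN [0.4692 0.094  0.0675] stand frame -0.0904 -0.0041 F [-0.02  0.22 -2.9 ] M [ 0.06 -0.02 -0.02] q [0.   1.12 1.63] w 0.155
 delta tool [ 0.0004 -0.0002  0.0047] turn -0.0032 world [-0.0014  0.0044 -0.0005]
t [0, 0, 0.052] [223.7 224.1]
t [0.023, 0.025, 0.008] [215.2 222.9]
t [0.023, -0.025, 0.008] [229.4 216.6]
t [0.025, 0, 0.172] [215.9 209.9]
t [-0.075, 0, 0.172] [229.7 241.3]
s [0, 0, 0.052] [324.  201.9]
s [0.023, 0.025, 0.008] [334.  209.9]
s [0.023, -0.025, 0.008] [322.6 219.1]
s [0.025, 0, 0.172] [333.  183.4]
s [-0.075, 0, 0.172] [308.4 162.9]
```

View pics/c3.png

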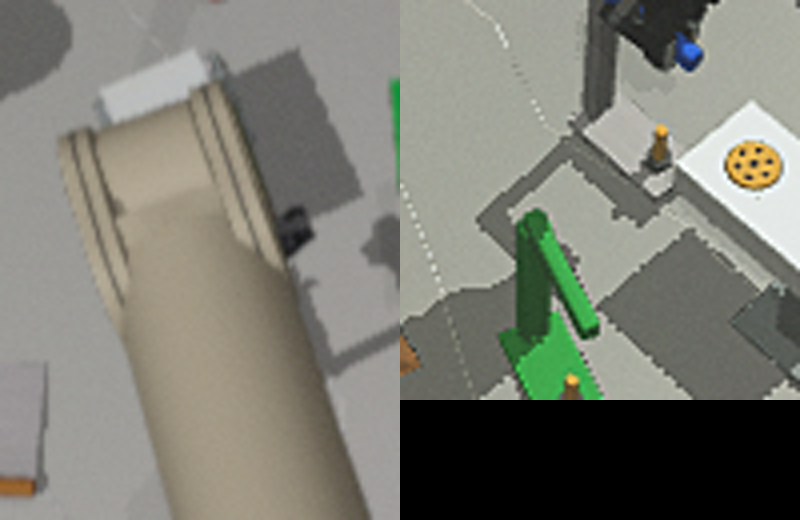

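```bash
python3 - <<'E'
from h import *
from workcell import get_obs,camera
o=get_obs();c=camera("scene");T=tool(o)
h=cv2.cvtColor(c["img"],cv2.COLOR_BGR2HSV)
for v in range(198,214): print(v,[tuple(int(k) for k in h[v,u]) for u in range(321,330)])
for q in([0,0,.052],[0.0045,0,.052],[-.0045,0,.052],[0,0,.016]): print(q,proj(c,(T@[*q,1])[:3]).round(2))
# wrist reading
E
```

```text
t 6.45 tool org [0.4692 0.0938 0.0155] yaw 21.0 tilt pitch/roll 0.002 -0.0104 PIN [0.469  0.0943 0.0675] stand frame -0.0905 -0.0037 F [ 0.16  0.42 -2.17] M [ 0.04 -0.01 -0.  ] q [0.   1.12 1.63] w 0.152
198 [(23, 14, 167), (37, 20, 170), (36, 15, 166), (41, 17, 170), (33, 14, 168), (36, 15, 169), (37, 14, 169), (41, 16, 171), (36, 15, 172)]
199 [(23, 11, 182), (26, 12, 175), (30, 12, 166), (33, 15, 165), (38, 12, 169), (39, 15, 169), (43, 18, 174), (39, 15, 171), (43, 14, 168)]
200 [(19, 11, 182), (37, 12, 187), (45, 8, 182), (75, 6, 167), (90, 11, 166), (65, 9, 169), (48, 15, 169), (43, 13, 172), (33, 15, 174)]
201 [(30, 9, 188), (36, 7, 183), (23, 11, 185), (20, 110, 221), (20, 150, 220), (22, 95, 198), (80, 9, 172), (40, 14, 170), (38, 16, 173)]
202 [(19, 11, 183), (30, 4, 185), (24, 15, 170), (20, 186, 221), (20, 177, 249), (20, 171, 236), (60, 12, 133), (34, 12, 170), (38, 16, 173)]
203 [(26, 10, 186), (20, 4, 185), (80, 4, 171), (18, 188, 134), (20, 170, 190), (19, 160, 175), (30, 23, 153), (42, 15, 173), (36, 15, 171)]
204 [(26, 10, 181), (42, 7, 188), (28, 31, 142), (18, 163
[... 738 characters left out ...]
 (24, 13, 198), (27, 13, 172)]
210 [(20, 12, 62), (68, 19, 55), (105, 8, 64), (25, 43, 78), (30, 29, 97), (69, 18, 102), (54, 16, 80), (39, 9, 193), (73, 9, 246)]
211 [(30, 9, 112), (38, 23, 44), (66, 23, 56), (60, 11, 95), (66, 18, 70), (54, 21, 62), (23, 15, 70), (26, 13, 153), (47, 15, 157)]
212 [(30, 17, 117), (45, 11, 91), (60, 17, 60), (48, 32, 40), (38, 28, 37), (39, 16, 111), (34, 10, 182), (35, 10, 155), (33, 25, 93)]
213 [(35, 14, 111), (26, 17, 105), (30, 14, 107), (36, 10, 122), (22, 14, 200), (23, 11, 179), (23, 12, 175), (33, 17, 135), (39, 19, 96)]
[0, 0, 0.052] [324.08 201.83]
[0.0045, 0, 0.052] [325.13 202.73]
[-0.0045, 0, 0.052] [323.03 200.93]
[0, 0, 0.016] [323.33 208.38]
```

```bash
python3 - <<'E'
from h import *
from workcell import get_obs,camera
o=get_obs();c=camera("scene");T=tool(o)
p=onz(c,(324.95,202.05),.0675);print(p)
for s in([.5525,.1294],[.552,.1304]):
    d=p[:2]-s;print(d@A,d@LT)
E
```

```text
t 6.5 tool org [0.4692 0.0941 0.0156] yaw 21.02 tilt pitch/roll 0.0022 -0.0102 PIN [0.4689 0.0946 0.0676] stand frame -0.0904 -0.0035 F [-0.23  0.04 -2.88] M [ 0.07 -0.04 -0.05] q [0.   1.12 1.63] w 0.151
[0.47065858 0.09641136 0.0675    ]
-0.08823115834215656 -0.0012372262676981652
-0.08812564965707269 -0.0023502707040850617
```

```bash
sed -i 's/^S=np.array(\[.552,.1304\]);\(.*\)$/S=np.array([.552,.1304]);\1\nS=S-A*.0017-LT*.0018/' h.py; grep -n "^S=" h.py
```

```text
31:S=np.array([.552,.1304]);SY=21.15;A=np.array([np.cos(np.radians(SY)),np.sin(np.radians(SY))]);LT=np.array([-A[1],A[0]])
32:S=S-A*.0017-LT*.0018
```

Emit:
play_rows(increments="0 -0.02 0.001 0;0 -0.025 0.001 0;0 -0.02 0 0;0 -0.012 0 0;0 0 0 0")

```text
clock: 7.05
position: [0.5418, 0.1271, 0.172]
ee_rot: [0.592, -0.398, -0.572, -0.406]
ft_force: [0.1, -0.3, -2.8]
grip_width: 0.153
```

```bash
python3 - <<'E'
from h import *
from workcell import get_obs
goto(get_obs(),0,0,.0185,21.15)
E
```

```text
t 7.05 tool org [0.5416 0.1257 0.0185] yaw 21.13 tilt pitch/roll 0.0034 -0.0079 PIN [0.5413 0.126  0.0705] stand frame -0.0098 0.0016 F [ 0.1  -0.29 -2.76] M [-0.01 -0.15  0.01] q [-0.1   1.14  1.7 ] w 0.153
 delta tool [ 0.0003 -0.0097 -0.0011] turn -0.0003 world [ 0.0094  0.0024 -0.    ]
```

Emit:
play_rows(increments="0 -0.0055 -0.0016 0;0 0 0 0;-0.003 0 0 0;-0.0025 0 0 0;0 0 0 0")

```text
clock: 7.55
position: [0.5455, 0.1268, 0.1776]
ee_rot: [0.592, -0.398, -0.572, -0.405]
ft_force: [2.1, 0.9, -9.9]
grip_width: 0.147
```

```bash
sed -i 's/np.array(\[T\[0,3\],T\[1,3\],T\[2,3\]\])/(T@[0,0,.052,1])[:3]+[0,0,.052]/' h.py; python3 - <<'E'
from h import *
from workcell import get_obs
goto(get_obs(),0,0,.0235,21.15)
E
```

```text
t 7.55 tool org [0.545  0.1254 0.0242] yaw 21.11 tilt pitch/roll 0.0017 -0.0072 PIN [0.5448 0.1257 0.0762] stand frame -0.0067 0.0 F [ 2.12  0.86 -9.87] M [ 0.2  -0.62  0.02] q [-0.1   1.16  1.7 ] w 0.147
 delta tool [ 0.0009 -0.0067  0.    ] turn -0.0007 world [ 0.0063  0.0024 -0.0007]
```

Emit:
play_rows(increments="0.003 0 0 0;0 -0.002 0 0;0 -0.001 0 0;-0.003 0 0 0;-0.0015 0 0 0;0 0 0 0")

```text
clock: 8.15
position: [0.5473, 0.1277, 0.1782]
ee_rot: [0.591, -0.399, -0.573, -0.405]
ft_force: [2.6, 0.9, -11.1]
grip_width: 0.154
```

```bash
cat > g.py <<'E'
from h import *
from workcell import get_obs
goto(get_obs(),0,0,.0235,21.15)
E
python3 g.py
```

```text
t 8.15 tool org [0.5465 0.1262 0.0248] yaw 21.11 tilt pitch/roll -0.0007 -0.007 PIN [0.5464 0.1265 0.0768] stand frame -0.0049 0.0002 F [  2.6    0.94 -11.07] M [ 0.18 -0.73 -0.01] q [-0.1   1.16  1.7 ] w 0.154
 delta tool [ 0.0014 -0.0049 -0.0001] turn -0.0007 world [ 0.0047  0.0016 -0.0013]
```

Emit:
play_rows(increments="0.003 0 0 0;0 -0.001 0.003 0;0 -0.0005 0.001 0;-0.002 0 0 0;-0.001 0 0 0;0 0 0 0")

```text
clock: 8.75
position: [0.5473, 0.1324, 0.1782]
ee_rot: [0.591, -0.399, -0.573, -0.404]
ft_force: [1.6, -0.1, -10.0]
grip_width: 0.148
```

```bash
python3 g.py
```

```text
t 8.75 tool org [0.5465 0.1308 0.0248] yaw 21.12 tilt pitch/roll -0.0008 -0.0072 PIN [0.5464 0.1312 0.0768] stand frame -0.0033 0.0046 F [ 1.59 -0.09 -9.96] M [ 0.16 -0.63 -0.07] q [-0.1   1.16  1.7 ] w 0.148
 delta tool [ 0.0014 -0.0033 -0.0045] turn -0.0005 world [ 0.0047 -0.0031 -0.0013]
```

Emit:
play_rows(increments="0.003 0 0 0;0 -0.0025 0 0;0 -0.0012 0 0;-0.002 0 0 0;-0.001 0 0 0;0 0 0 0")

```text
clock: 9.35
position: [0.5523, 0.1341, 0.1802]
ee_rot: [0.592, -0.398, -0.572, -0.406]
ft_force: [0.3, 0.1, -2.8]
grip_width: 0.152
```

```bash
python3 g.py
```

```text
t 9.35 tool org [0.5519 0.1328 0.0267] yaw 21.11 tilt pitch/roll 0.0024 -0.0068 PIN [0.5517 0.1331 0.0787] stand frame 0.0023 0.0044 F [ 0.33  0.12 -2.79] M [-0.01 -0.03 -0.  ] q [-0.11  1.16  1.7 ] w 0.152
 delta tool [ 0.0033  0.0024 -0.0044] turn -0.0006 world [-0.0006 -0.005  -0.0032]
```

Emit:
play_rows(increments="-0.0015 0 0 0;-0.0015 0 0 0;0 0 0 0")

```text
clock: 9.65
position: [0.5519, 0.134, 0.1831]
ee_rot: [0.592, -0.398, -0.572, -0.405]
ft_force: [-0.1, 1.0, -6.7]
grip_width: 0.152
```

```bash
python3 g.py
```

```text
t 9.65 tool org [0.5514 0.1327 0.0297] yaw 21.11 tilt pitch/roll 0.0019 -0.0068 PIN [0.5512 0.133  0.0817] stand frame 0.0019 0.0045 F [-0.08  1.   -6.69] M [ 0.08 -0.33  0.01] q [-0.1   1.17  1.7 ] w 0.152
 delta tool [ 0.0062  0.002  -0.0044] turn -0.0007 world [-0.0001 -0.0049 -0.0062]
```

Emit:
play_rows(increments="-0.002 0 0 0;-0.002 0 0 0;-0.002 0 0 0;0 0 0 0")

```text
clock: 10.05
position: [0.5506, 0.1343, 0.1873]
ee_rot: [0.591, -0.399, -0.573, -0.404]
ft_force: [1.5, 1.4, -10.9]
grip_width: 0.152
```

```bash
python3 g.py
```

```text
t 10.05 tool org [0.5497 0.1328 0.0339] yaw 21.14 tilt pitch/roll -0.001 -0.0068 PIN [0.5497 0.1331 0.0859] stand frame 0.0005 0.0052 F [  1.55   1.38 -10.86] M [ 0.37 -0.76  0.04] q [-0.1   1.18  1.7 ] w 0.152
 delta tool [ 0.0105  0.0007 -0.005 ] turn -0.0002 world [ 0.0014 -0.005  -0.0104]
```

Emit:
play_rows(increments="-0.002 -0.0008 -0.0003 0;-0.002 -0.0008 -0.0003 0;-0.002 -0.0005 0 0;0 0 0 0")

```text
clock: 10.45
position: [0.5519, 0.1348, 0.1929]
ee_rot: [0.591, -0.399, -0.574, -0.404]
ft_force: [1.7, 0.6, -9.8]
grip_width: 0.151
```

```bash
python3 g.py
```

```text
t 10.45 tool org [0.5507 0.1332 0.0395] yaw 21.16 tilt pitch/roll -0.0034 -0.0064 PIN [0.5508 0.1336 0.0915] stand frame 0.0017 0.0052 F [ 1.72  0.63 -9.77] M [ 0.45 -0.5   0.01] q [-0.1  1.2  1.7] w 0.151
 delta tool [ 0.016   0.0019 -0.0049] turn 0.0002 world [ 0.0003 -0.0054 -0.016 ]
```

Emit:
play_rows(increments="-0.002 -0.0006 -0.0003 0;-0.002 -0.0006 -0.0003 0;-0.002 -0.0005 0 0;0 0 0 0")

```text
clock: 10.85
position: [0.5538, 0.1348, 0.2004]
ee_rot: [0.591, -0.399, -0.574, -0.404]
ft_force: [-1.1, 0.7, -8.4]
grip_width: 0.153
```

```bash
python3 g.py;  python3 - <<'E'
from workcell import camera
import cv2
s=camera("scene")["img"];cv2.imwrite("pics/s4.png",cv2.resize(s[160:290,290:420],None,fx=4,fy=4,interpolation=2))
E
```

```text
t 10.85 tool org [0.5527 0.1333 0.047 ] yaw 21.16 tilt pitch/roll -0.0029 -0.0061 PIN [0.5527 0.1337 0.099 ] stand frame 0.0035 0.0046 F [-1.13  0.75 -8.37] M [0.21 0.15 0.01] q [-0.1   1.21  1.7 ] w 0.153
 delta tool [ 0.0235  0.0039 -0.0042] turn 0.0001 world [-0.0016 -0.0056 -0.0235]
```

View pics/s4.png

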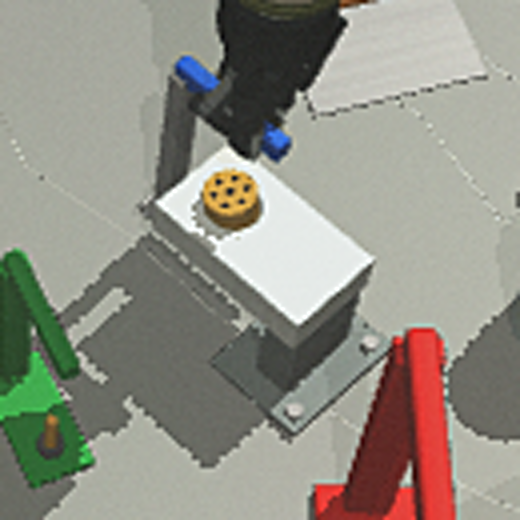

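Emit:
play_rows(increments="-0.0015 0.0008 0 0;-0.001 0.0004 0 0;0 0 0 0;0 0 0 0")

```text
clock: 11.3
position: [0.5528, 0.1347, 0.2034]
ee_rot: [0.591, -0.398, -0.573, -0.404]
ft_force: [0.8, 0.7, -8.9]
grip_width: 0.154
```

```bash
python3 g.py
```

```text
t 11.3 tool org [0.5519 0.1333 0.05  ] yaw 21.16 tilt pitch/roll -0.0015 -0.0058 PIN [0.5518 0.1336 0.102 ] stand frame 0.0027 0.0049 F [ 0.77  0.65 -8.88] M [ 0.35 -0.12  0.01] q [-0.1   1.22  1.69] w 0.154
 delta tool [ 0.0265  0.0032 -0.0045] turn 0.0002 world [-0.0008 -0.0055 -0.0265]
```

Emit:
play_rows(increments="0.003 0.0002 0 0;0.004 0 0 0;0.004 0 0 0;0.003 0 0 0;0 0 0 0")

```text
clock: 11.8
position: [0.5539, 0.1339, 0.1893]
ee_rot: [0.591, -0.398, -0.573, -0.405]
ft_force: [-0.3, -0.7, -2.9]
grip_width: 0.154
```

```bash
python3 g.py;  python3 - <<'E'
from workcell import camera
import cv2
s=camera("scene")["img"];cv2.imwrite("pics/s5.png",cv2.resize(s[180:260,310:400],None,fx=6,fy=6,interpolation=2))
E
```

```text
t 11.8 tool org [0.5532 0.1325 0.0359] yaw 21.13 tilt pitch/roll 0.0003 -0.0066 PIN [0.5531 0.1328 0.0878] stand frame 0.0036 0.0037 F [-0.34 -0.7  -2.86] M [ 0.08 -0.05  0.01] q [-0.1   1.19  1.7 ] w 0.154
 delta tool [ 0.0123  0.0038 -0.0035] turn -0.0004 world [-0.002  -0.0047 -0.0123]
```

View pics/s5.png

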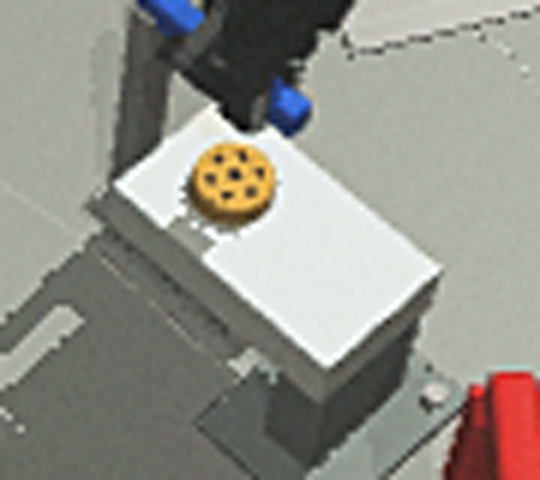

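Emit:
play_rows(increments="0.004 0.0007 0.0004 0;0.004 0.0005 0.0003 0;0.004 0.0003 0 0;0.004 0 0 0;0.004 0 0 0;0 0 0 0")

```text
clock: 12.45
position: [0.5531, 0.1338, 0.1682]
ee_rot: [0.591, -0.398, -0.572, -0.405]
ft_force: [-0.1, -0.9, -2.6]
grip_width: 0.152
```

```bash
python3 g.py
```

```text
t 12.45 tool org [0.5526 0.1325 0.0147] yaw 21.12 tilt pitch/roll 0.0015 -0.0067 PIN [0.5524 0.1328 0.0667] stand frame 0.0029 0.0039 F [-0.1  -0.94 -2.6 ] M [ 0.06 -0.07 -0.03] q [-0.11  1.14  1.71] w 0.152
 delta tool [-0.0088  0.0027 -0.004 ] turn -0.0005 world [-0.0013 -0.0047  0.0088]
```

Emit:
play_rows(increments="0 0.015 0 0;0 0.025 0 0;0 0.03 0 0;0 0.03 0 0;0 0.025 0 0;-0.02 0 0 0;0 0 0 0")

```text
clock: 13.15
position: [0.4316, 0.0876, 0.1846]
ee_rot: [0.592, -0.398, -0.572, -0.405]
ft_force: [0.7, 0.9, -2.1]
grip_width: 0.155
```

```bash
python3 g.py; python3 - <<'E'
from h import *
from workcell import camera
c=camera("scene");h=cv2.cvtColor(c["img"],cv2.COLOR_BGR2HSV).astype(int)
cv2.imwrite("pics/s6.png",cv2.resize(c["img"][180:260,310:400],None,fx=6,fy=6,interpolation=2))
for X in([.5525,.1294,.127],[.5525,.1294,.117]): print(proj(c,np.array(X)))
E
```

```text
t 13.15 tool org [0.4312 0.0862 0.0312] yaw 21.12 tilt pitch/roll 0.002 -0.0072 PIN [0.431  0.0865 0.0832] stand frame -0.127 0.0046 F [ 0.68  0.9  -2.15] M [ 0.08 -0.05  0.02] q [0.06 1.16 1.57] w 0.155
 delta tool [ 0.0108 -0.1268 -0.0036] turn -0.0006 world [ 0.1201  0.0416 -0.0077]
[348.29505472 208.97684082]
[347.95966666 210.86077602]
```

View pics/s6.png

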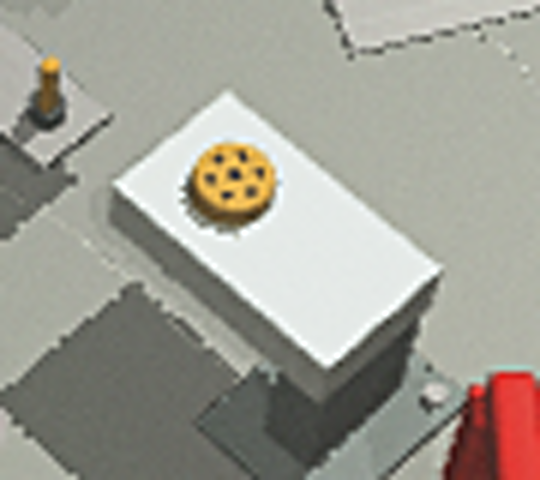

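Emit:
play_rows(increments="-0.006 0.01 -0.03 0;0 0.013 -0.038 0;0 0.013 -0.04 0;0 0.013 -0.04 0;0 0.011 -0.04 0;0 0.01 -0.04 0;0 0.005 -0.03 0.1;0 0 -0.01 0.09;0 0 0 0")

```text
clock: 14.1
position: [0.4569, -0.2014, 0.1879]
ee_rot: [0.551, -0.454, -0.53, -0.458]
ft_force: [-0.5, 0.3, -2.8]
grip_width: 0.15
```

```bash
cat > m.py <<'E'
from h import *
from workcell import get_obs
o=get_obs();T=tool(o);R=Ro.from_quat(o["ee_rot"]).as_matrix()
print("delta",(R.T@(np.array([.488,-.229,.004])-T[:3,3])).round(4))
E
python3 m.py
```

```text
t 14.1 tool org [ 0.4562 -0.2032  0.0345] yaw 10.05 tilt pitch/roll 0.0011 -0.01 PIN [ 0.4561 -0.2027  0.0865] stand frame -0.208 -0.2742 F [-0.48  0.3  -2.83] M [0.09 0.01 0.01] q [-0.05  1.16  2.12] w 0.15
delta [ 0.0317 -0.0263 -0.0302]
```

Emit:
play_rows(increments="0.004 -0.015 -0.015 0;0.008 -0.01 -0.012 0;0.008 -0.002 -0.003 0;0.004 0 0 0;0 0 0 0")

```text
clock: 14.6
position: [0.4899, -0.2237, 0.1611]
ee_rot: [0.553, -0.451, -0.534, -0.453]
ft_force: [-0.1, 0.8, -3.1]
grip_width: 0.155
```

```bash
python3 m.py
```

```text
t 14.6 tool org [ 0.4885 -0.2254  0.0077] yaw 10.82 tilt pitch/roll -0.0033 -0.0092 PIN [ 0.4886 -0.2249  0.0597] stand frame -0.1857 -0.3067 F [-0.05  0.84 -3.11] M [ 0.09 -0.07 -0.03] q [-0.2   1.12  2.27] w 0.155
delta [ 0.0037  0.0012 -0.0033]
```

Emit:
play_rows(increments="0.002 0 0 0;0.0015 0 0 0;0.001 0 0 0;0 0 0 0")

```text
clock: 15.0
position: [0.4901, -0.2226, 0.1578]
ee_rot: [0.554, -0.45, -0.534, -0.453]
ft_force: [0.6, -0.2, -2.3]
grip_width: 0.148
```

```bash
python3 m.py
```

```text
t 15.0 tool org [ 0.4891 -0.2241  0.0044] yaw 10.96 tilt pitch/roll -0.0004 -0.0085 PIN [ 0.4891 -0.2237  0.0564] stand frame -0.1848 -0.3057 F [ 0.55 -0.25 -2.34] M [ 0.07 -0.13 -0.01] q [-0.2   1.11  2.28] w 0.148
delta [ 0.0004  0.002  -0.0046]
```

Emit:
play_rows(increments="0.001 0 0 0;0.0005 0 0 0;0 0 0 0")

```text
clock: 15.3
position: [0.4907, -0.2228, 0.1575]
ee_rot: [0.555, -0.449, -0.534, -0.454]
ft_force: [-0.5, 0.8, -0.2]
grip_width: 0.15
```

```bash
python3 m.py
```

```text
t 15.3 tool org [ 0.4901 -0.2243  0.0041] yaw 10.97 tilt pitch/roll 0.0018 -0.0087 PIN [ 0.4899 -0.2239  0.0561] stand frame -0.1841 -0.3062 F [-0.45  0.84 -0.19] M [0.11 0.28 0.03] q [-0.21  1.11  2.28] w 0.15
delta [ 0.0001  0.0029 -0.0042]
```

On the mat (load gone). Release and rise.

Emit:
play_rows(increments="0 0 0 0;0 0 0 0;0 0 0 0;0 0 0 0;0 0 0 0", hand=-1)

```text
clock: 15.8
position: [0.4906, -0.2225, 0.157]
ee_rot: [0.554, -0.449, -0.534, -0.454]
ft_force: [-0.1, 0.1, 0.5]
grip_width: 0.981
```

Emit:
play_rows(increments="-0.01 0 0 0;-0.02 0 0 0;-0.03 0 0 0;-0.03 0 0 0;-0.03 0 0 0;0 0.03 0 0;0 0.04 0 0;0 0.04 0 0;0 0.03 0 0;0 0 0 0;0 0 0 0")

```text
clock: 16.9
position: [0.3452, -0.2502, 0.285]
ee_rot: [0.556, -0.45, -0.53, -0.456]
ft_force: [0.6, -0.2, 1.0]
grip_width: 1.004
```

```bash
python3 - <<'E'
from h import *
from workcell import get_obs,camera
o=get_obs();print(o["position"],o["grip_width"],o["ft_force"])
s=camera("scene");t=camera("top")
cv2.imwrite("pics/s7.png",s["img"]);cv2.imwrite("pics/t7.png",t["img"])
# foot/pin comparison
for c,n in((s,(222,221)),(t,(328,208))):
    h=cv2.cvtColor(c["img"],cv2.COLOR_BGR2HSV).astype(int)
    m,st,ce=comp((h[...,0]>105)&(h[...,0]<130)&(h[...,1]>150),n)
    r=cv2.minAreaRect(np.argwhere(m)[:,::-1].astype(np.float32));print(st,ce,np.array([onz(c,p,.176)[:2] for p in cv2.boxPoints(r)]).round(4).tolist())
    print("expected foot corners",[proj(c,np.array([.49,-.2243,.012])+Ro.from_euler('z',11,degrees=True).apply([x,y,0])).round(1).tolist() for x,y in((.023,.025),(.023,-.025),(-.077,-.025),(-.077,.025))])
E
```

```text
[ 0.34522899 -0.25016635  0.28504173] 1.0041892006106048 [ 0.58679088 -0.18253582  1.04866205]
[210 203  20  27 143] [219.65734266 216.34265734] [[0.4228, -0.2439], [0.418, -0.2296], [0.5143, -0.2117], [0.5187, -0.2257]]
expected foot corners [[239.5, 252.2], [224.9, 260.3], [208.9, 235.7], [223.2, 228.0]]
[324 197  13  33 134] [329.91044776 213.46268657] [[0.5111, -0.209], [0.514, -0.2208], [0.4185, -0.2405], [0.4157, -0.2288]]
expected foot corners [[313.7, 209.8], [328.5, 206.0], [337.0, 235.5], [322.0, 239.4]]
```

View pics/s7.png

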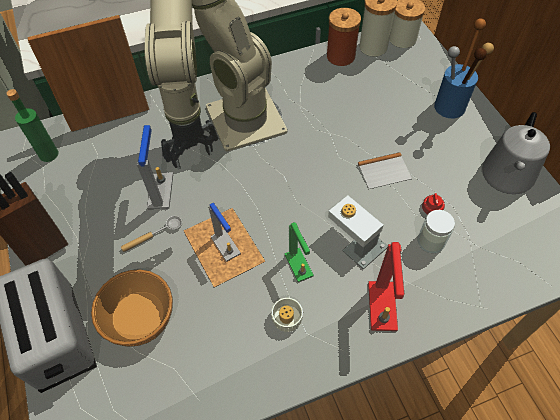

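```bash
python3 - <<'E'
from workcell import workorder,get_obs
o=get_obs();print(o["ft_force"],abs(o["joint_velocities"]).max());print(workorder.hand_in())
E
```

```text
[0.36909163 1.27322823 0.19588193] 0.029095925768821
the job is handed in; nothing more can be done
None
```

I knocked the insert up with the small blue-handled tool, stood the tool back on the cork mat, and handed the job in at about 17 s of the allowed 51 s. The hand-in gives no verdict.

**Finding the hole:** The first three pokes met the plate, with the pin pressing at about 8 N at most. The fourth went in about 4.9 mm from my estimate of the pocket axis, with no contact force and the tip 3.7 mm above the plate's underside.

**Raising the insert:** I pushed it up about 20 mm; the reading peaked near 8 N net of the tool's weight. I then lowered the pin clear of it.

**Last checks:**
- **Insert:** After the pin was gone, the scene camera showed the insert still raised. Its centre dot was at pixel (348.7, 208.7). I predicted (348.3, 209.0) for 10 mm up and (348.0, 210.9) for not raised. I judged that it sits level only by eye.
- **Tool:** It stands upright on the mat, with the foot centre about 2 to 4 mm from the mat's centre.
- **Bystanders:** In the last scene picture nothing else looked moved.
- **Gripper:** It was open and clear of everything. The last force reading was up to 1.3 N with nothing held, in line with the noise seen earlier.

**Disagreement:** The arm-based and camera-based estimates of the pin position differed by about 2 mm each way in the stand's frame. I used a value in between, and the poking search covered the rest.

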